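# Take a dirty objective off the microscope turret and clip it into the cleaning stand

### The arm

A 6-joint arm with a two-finger parallel gripper is mounted at the origin on a cart in front of the work surface, level with it; the furniture and walls round the work are solid. World frame = base frame: x ahead of the robot, y to its left, z up, the work surface at z = 0. Lengths are in m, angles in rad, forces in N, time in s.
With the tool pointing down it reaches from about 0.35 to 0.975 m from the base axis. Payload 4.9 kg.
Tool frame: the origin (TCP) lies at the very end of the fingers, on their centre line; the grasp point (between the pads) lies 19 mm behind it (ctrl.grasp_offset is the distance from the TCP to the grasp point, in m); z points along the fingers, y is the line along which they close (so a half turn about z gives the same grasp; the last joint's range is limited). The gripper opens to 85 mm and grips with 20 to 120 N. Pads are 22 mm wide; open, the fingers measure 114 mm over their backs; the gripper's body (76 mm by 85 mm) begins 54 mm behind the grasp point. The pads swing forward as they close: fully open they stand 13 mm farther back than shut.
Start: joints at [-1.284, 0.053, 1.613, -0, 1.476, -0.119], TCP at [0.247, -0.574, 0.231] pointing down, gripper open.
Joint ranges: [-3.01, 3.01], [-1.01, 2.22], [0.06, 2.58], [-1.02, 4.17], [0.09, 2.62], [-3.14, 3.14]. Speed limits (rad/s): [2.57, 2.57, 3.14, 3.14, 3.14, 3.14].

### API

Orientations are given as a rotation vector (axis times angle).
In Python, from station import ctrl, optics gives the robot as it stands.
- The arm moves only by the shell command python3 -m handwheel 'ROWS' [OPENING] [FORCE]. ROWS is JSON, a list of rows, each an object of numbers: "tx", "ty", "tz": the shift along the tool's x, y, z in mm; "roll": the turn about the tool's z in rad. A call has 1 to 12 rows; each row shifts and turns the commanded pose from where the row before left it, along the tool's axes as they then stand; what a row does not reach is not made up. A row lasts 1/12 s, in which the tool goes at most 41.7 mm and 7.16 degrees, less where a joint would pass 70% of its speed; a pose out of reach is approached as far as the arm can. A call with a gripper value outside its range is refused whole. OPENING is the finger opening in mm, from 0 to 85.4, set as the call begins (- or left out, the last holds). The fingers move at their own pace and stop on an object; FORCE is the grip in N (left out, the last holds). Time passes only in rows, so rows that do not move let the fingers close. It gives the time, the measured TCP pose, the force, the opening and the grip force at its end, in the units of the state.
- ctrl.get_obs(): the state, without advancing time (a new reading comes with each control period).
- optics.get_image(name): name is "side" or "top"; returns (picture, depth): 384x512x3 uint8, red, green, blue; 384x512 float32, m along the optical axis (not along the pixel's ray), 0 where there is no reading.
- optics.camera_params(name): a dict with "mtx" (3x3 intrinsics, pixels), "extrinsics" (4x4, takes a point from camera to world coordinates). Camera axes: x right, y down, z forward; pixel columns grow to the right and rows downward; lengths in m; the calibration is good to about 2 mm. A picture is of the moment at which its call begins. camera_params takes no time and is no camera call.
- ctrl.finish_job(): hands the job in; it is judged then, once.
The state is a dict: "t": time; "q": joint angles; "dq": joint speeds; "effort": joint torques, N m; "tool_pos": TCP position; "tool_rot": TCP orientation; "contact_force": force on the tool from outside, world axes, zero at the start; "wrist_torque": the same for the moment, N m; "opening": finger opening in m; "grip_force": force on a finger pad.
Only numpy, scipy, OpenCV 4.12 (cv2) and the standard library are available. Lean on these libraries where they do the work, as an engineer would, in place of code of your own. Each camera call takes 0.05 s, during which the arm holds its last target. There are 200 camera calls.

### The job

The blue-banded objective of the white inverted microscope needs cleaning. Turn the microscope's turret by its black handle pins until that objective clicks in at the front, in the open notch of the stage, unscrew it there (anticlockwise seen from above) and lift it out. Then slide it upright into the fork of the cleaning stand and push it past the spring rollers until it snaps fully home with its flange down on the fork; leave the turret clicked in as it is and the other things on the bench where they are.

Things in the scene. Friction and masses are not known exactly. Their poses are not given: they have to be found in the camera images.
- inverted_scope: White bench microscope without eyepieces, 250 mm deep (x), 200 mm wide, fixed. Origin: on the bench under the turret's upright axis; +x to its back, its front edge (-x, 107 mm out) faces the robot, z up.
- notch (a point): Middle of the notch in the black stage plate, at its inner edge 9 mm behind the turret's axis, on the plate's top (156 mm high; underside 150). The notch is 98 mm wide (scope's y); beside it the plate reaches forward to 3 mm in front of the axis. Only the turret's front is open from above; everything on the turret passes under the plate.
- turret: Dark steel turret disc, 176 mm wide, top 62 mm high, on an upright axis, turning endlessly. Origin on it, 50 mm high; its -x points at the blue objective's station, so its yaw equals the scope's when blue is at the front. 4 stations, radius 55 mm: blue, then anticlockwise yellow, green, red (these stay; to 135 mm high). Clicks in at each station: drawn in from 0.08 rad, about 0.7 N m to push out.
- pin_a (a point): Top of the black handle pin 45 degrees anticlockwise (from above) of the blue socket: upright, 12 mm thick, round top, 68 to 124 mm high, 80 mm from the turret's axis. Push or pinch the pins to turn the turret, fingertips no lower than about 100 mm above the bench, so that the gripper's body clears the objectives and the stage.
- pin_b (a point): Top of the next handle pin, 135 degrees anticlockwise of the blue socket; same size and radius.
- pin_c (a point): Top of the handle pin 225 degrees anticlockwise of the blue socket; same size and radius.
- pin_d (a point): Top of the handle pin 45 degrees clockwise of the blue socket; same size and radius.
- socket (a point): Centre of the top rim of the blue objective's socket on the turret (a steel ring 44 mm across, its rim 80 mm high); moves with the turret.
- change_position (a point): Fixed point 55 mm in front of the turret's axis, 80 mm high: where the socket's rim must stand (the turret clicks in there).
- objective: Blue-banded microscope objective, loose, about 0.18 kg, 80 mm long, upright. Origin: centre of its flange's underside, z up to the lens. Flange 40 mm across, 4 mm thick; barrel 32 mm across from 4 to 49 mm up (black knurled ring 8 to 20, blue band 39 to 47), then a cone to 64 mm. Grip the barrel, fingertips 20 mm or more above the flange's underside.
- lugs (a point): Middle of the objective's two thread lugs, 11 mm below its origin: 28 mm across, on a 22 mm brass shank 17 mm long. Screwed in, they are caught under ramps. Turned anticlockwise (from above) by 90 degrees they are free to lift straight out; a stop comes at about 135: turn by about 110 degrees (1.9 rad), in two grasps if need be. It turns easily and does not rise.
- cleaning_stand: Low stand, 104 mm (x) by 100 mm, 54 mm high, fixed: black base and a forked aluminium shelf (8 mm thick, top 35 mm high) with a slot 34 mm wide for shank and lugs, open to the stand's -x side from x = -37 mm. Origin: on the bench under the seat; z up; the objective slides in along the stand's +x.
- seat (a point): Where the objective's origin must be when home: on the fork's top, 35 mm high, straight above the stand's origin; same axes as the stand. Home, the barrel touches a rubber pad at x = 16 mm. Bring it in with the flange's underside 1 to 4 mm above the fork, then press it down: the rollers' grip would hold it up. All ends 19 mm above the fork.
- jaw_left (a joint): Opening angle (rad) of the spring arm on the stand's +y side: 0 empty, about 0.03 with the objective home, about 0.13 as the barrel passes. The arms' white rollers, 10 mm thick, stand 12 mm in front of the seat's axis, 22 mm apart when empty; pushing the barrel past takes 10 to 15 N, then they draw it in and hold it.
- jaw_right (a joint): The same for the spring arm on the stand's -y side.
- blower: Black rubber dust blower, 52 mm across, 80 mm high, standing beside and behind the stand; not to be moved. Origin: underside.
- bottle: Amber dropper bottle, 35 mm across, 74 mm high, standing behind the stand; not to be moved. Origin: underside.
- eye_loupe: Black eye loupe, 36 mm across, 32 mm high, in front between microscope and stand; not to be moved. Origin: underside.
- tweezers: Brass tweezers, 121 mm long, 9 mm high, lying on the mat; not to be moved.

How it is judged:
On the way, in this order (a step that is already met when the one before it is completed fails the run):
1. the blue objective, still screwed in, is clicked in at the front (horizontal distance between socket and change_position below 0.004 m and distance between objective and socket below 0.005 m), for 0.2 s.
2. the objective is unscrewed and lifted clear above its socket, the turret still clicked in at the front (horizontal distance between socket and change_position below 0.004 m and horizontal distance between objective and change_position below 0.03 m and z of objective in the frame of change_position above 0.02 m), for 0.05 s.
At the end, for the whole second after the job is handed in: The objective stands upright (within 0.06 rad) and still in the cleaning stand, its origin within 4 mm of the seat in x and y and 3 mm in height, both spring arms closed on it (below 0.08 rad), and the empty socket is still at change_position within 4 mm (x of objective in the frame of seat between -0.004 and 0.004 m and y of objective in the frame of seat between -0.004 and 0.004 m and z of objective in the frame of seat between -0.003 and 0.003 m and angle between objective's own z axis and vertical below 0.06 rad and linear speed of objective below 0.02 m/s and value of joint each of jaw_left, jaw_right below 0.08 rad and horizontal distance between socket and change_position below 0.004 m); the robot touches nothing.
It fails at once if the objective is dropped or tipped over (more than 0.5 rad, or its flange below 20 mm) (angle between objective's own z axis and vertical above 0.5 rad or height (world z) of objective below 0.02 m).
It fails at once if a bystander (blower, bottle, loupe, tweezers) is moved by more than 25 mm (distance of any of blower, bottle, eye_loupe, tweezers from where it was at the start of the episode above 0.025 m).
It also fails if it takes over 72 s, if anything falls off the work surface, if the arm or the gripper's body presses on something with over 40 N, if the wrist force passes 120 N, or if a joint passes its speed limit or range.

## Working session

There is one attempt and no reset: what is moved stays moved. The work goes in short steps, Python scripts to look and compute and a shell command to move; the robot and the scene stay as the last step left them, time stands still between calls to the robot, and variables do not carry over. Pictures are saved under pics/ and viewed, at most 10 in all, crops included, and the job is handed in when it is done.

```bash
mkdir -p pics
cat > h.py <<'E'
import numpy as np, cv2
from station import ctrl, optics
def shot(n,f=None):
    im,d=optics.get_image(n); p=optics.camera_params(n)
    if f: cv2.imwrite('pics/'+f,im[:,:,::-1]); np.save('pics/'+f+'.npy',d)
    return im,d,p
def cloud(d,p):
    K=np.array(p['mtx']);T=np.array(p['extrinsics'])
    v,u=np.indices(d.shape); P=np.stack([(u-K[0,2])/K[0,0]*d,(v-K[1,2])/K[1,1]*d,d,np.ones_like(d)],-1)
    W=(P@T.T)[...,:3]; W[d==0]=np.nan; return W
E
python3 - <<'E'
from h import *
for n in ('top','side'):
    im,d,p=shot(n,n+'0.png'); W=cloud(d,p); np.save('pics/W_'+n,W)
    print(n,np.round(p['extrinsics'],3).tolist(),np.round(p['mtx'],1).tolist())
print(ctrl.get_obs())
E
```

```text
top [[0.01, -0.989, 0.148, 0.368], [-1.0, -0.011, -0.002, 0.046], [0.003, -0.148, -0.989, 0.942], [0.0, 0.0, 0.0, 1.0]] [[365.9, 0.0, 253.7], [0.0, 365.9, 192.1], [0.0, 0.0, 1.0]]
side [[1.0, -0.008, -0.007, 0.49], [0.003, -0.464, 0.886, -0.703], [-0.011, -0.886, -0.464, 0.513], [0.0, 0.0, 0.0, 1.0]] [[391.6, 0.0, 258.6], [0.0, 391.6, 198.5], [0.0, 0.0, 1.0]]
{'t': 0.1, 'q': array([-1.28399593e+00,  5.32942877e-02,  1.61416175e+00, -1.47350636e-05,
        1.47598024e+00, -1.18975254e-01]), 'dq': array([ 6.84364113e-04,  2.14363105e-05, -1.34609409e-03,  1.07300722e-03,
        1.02611322e-03, -2.24120189e-04]), 'effort': array([-8.70412950e-04, -3.94903386e+01, -3.71364784e+01, -1.14546169e-04,
        3.89299414e-03, -1.46618640e-05]), 'tool_pos': array([ 0.2465583 , -0.57370162,  0.23018079]), 'tool_rot': array([-3.07535601e+00, -6.32659259e-01,  2.65525940e-04]), 'contact_force': array([-0.27049263,  0.03312657,  0.63974541]), 'wrist_torque': array([-0.00112858,  0.03531577, -0.01375743]), 'grip_force': 0.0, 'opening': 0.0854510354039853}
```

View pics/top0.png

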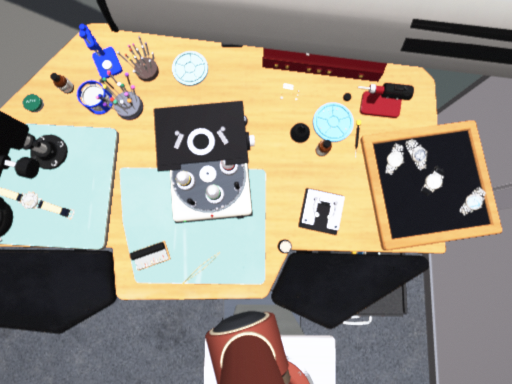

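View pics/side0.png

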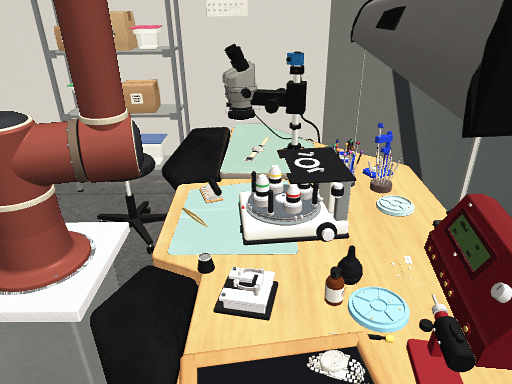

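The top view shows the scope at about (208,180) with its front facing the robot. The stand is at (322,212), the loupe at (285,247), the bottle at (323,148) and the blower at (300,132). Next I'll enlarge the scope and stand.

Run:
```python
from h import *
a=cv2.imread('pics/top0.png'); b=cv2.imread('pics/side0.png')
A=cv2.resize(a[95:230,145:265],None,fx=3.3,fy=3.3,interpolation=cv2.INTER_CUBIC)
B=cv2.resize(a[180:245,290:355],None,fx=4,fy=4,interpolation=cv2.INTER_CUBIC)
C=cv2.resize(b[140:245,230:360],None,fx=3,fy=3,interpolation=cv2.INTER_CUBIC)
o=np.zeros((600,800,3),np.uint8); o[:A.shape[0],:A.shape[1]]=A; o[:260,400:660]=B; o[265:265+C.shape[0],400:400+C.shape[1]]=C
cv2.imwrite('pics/c1.png',o)
W=np.load('pics/W_top.npy'); S=np.load('pics/W_side.npy')
# scope plate/black top rows, discs
def g(u,v,W=W): return np.round(W[v,u],3).tolist()
for n,(u,v) in dict(hub=(208,174),o1=(182,180),o2=(213,193),o3=(230,165),standc=(322,212),matrix=(285,246),plate=(180,150)).items(): print(n,g(u,v))
# scope base front: points z 0.03..0.06? list z histogram in scope area
m=np.zeros(W.shape[:2],bool); m[95:230,145:265]=1
z=W[...,2]
h,e=np.histogram(z[m&(z>0.01)],np.arange(0.01,0.2,0.006)); print([(round(x,3),int(c)) for x,c in zip(e,h)])
m[:]=0; m[180:245,290:355]=1
h,e=np.histogram(z[m&(z>0.004)],np.arange(0.004,0.08,0.004)); print([(round(x,3),int(c)) for x,c in zip(e,h)])
def rect(mask,W):
    p=W[mask][:,:2].astype(np.float32); print(len(p),cv2.minAreaRect(p))
rect((z>0.15)&(z<0.166)&(W[...,0]>0.3)&(np.indices(z.shape)[1]>150)&(np.indices(z.shape)[1]<250)&(np.indices(z.shape)[0]<175),W)
rect(m&(z>0.006)&(z<0.07),W)
```

```text
hub [0.541, 0.155, 0.074]
o1 [0.515, 0.206, 0.134]
o2 [0.486, 0.135, 0.135]
o3 [0.546, 0.097, 0.154]
standc [0.458, -0.13, 0.013]
matrix [0.371, -0.034, 0.031]
plate [0.578, 0.208, 0.158]
[(np.float64(0.01), 48), (np.float64(0.016), 10), (np.float64(0.022), 16), (np.float64(0.028), 56), (np.float64(0.034), 178), (np.float64(0.04), 921), (np.float64(0.046), 394), (np.float64(0.052), 21), (np.float64(0.058), 1474), (np.float64(0.064), 383), (np.float64(0.07), 152), (np.float64(0.076), 113), (np.float64(0.082), 151), (np.float64(0.088), 23), (np.float64(0.094), 34), (np.float64(0.1), 31), (np.float64(0.106), 35), (np.float64(0.112), 79), (np.float64(0.118), 135), (np.float64(0.124), 107), (np.float64(0.13), 79), (np.float64(0.136), 24), (np.float64(0.142), 3), (np.float64(0.148), 193), (np.float64(0.154), 5140), (np.float64(0.16), 174), (np.float64(0.166), 0), (np.float64(0.172), 0), (np.float64(0.178), 0), (np.float64(0.184), 0), (np.float64(0.19), 0)]
[(np.float64(0.004), 55), (np.float64(0.008), 469), (np.float64(0.012), 90), (np.float64(0.016), 1), (np.float64(0.02), 0), (np.float64(0.024), 1), (np.float64(0.028), 15), (np.float64(0.032), 518), (np.float64(0.036), 268), (np.float64(0.04), 7), (np.float64(0.044), 10), (np.float64(0.048), 82), (np.float64(0.052), 84), (np.float64(0.056), 4), (np.float64(0.06), 0), (np.float64(0.064), 0), (np.float64(0.068), 0), (np.float64(0.072), 0)]
5507 ((0.612217903137207, 0.1655077040195465), (0.1469072550535202, 0.20203852653503418), 5.994207382202148)
1586 ((0.4386974573135376, -0.11680694669485092), (0.10999448597431183, 0.15014594793319702), 78.33493041992188)
```

View pics/c1.png

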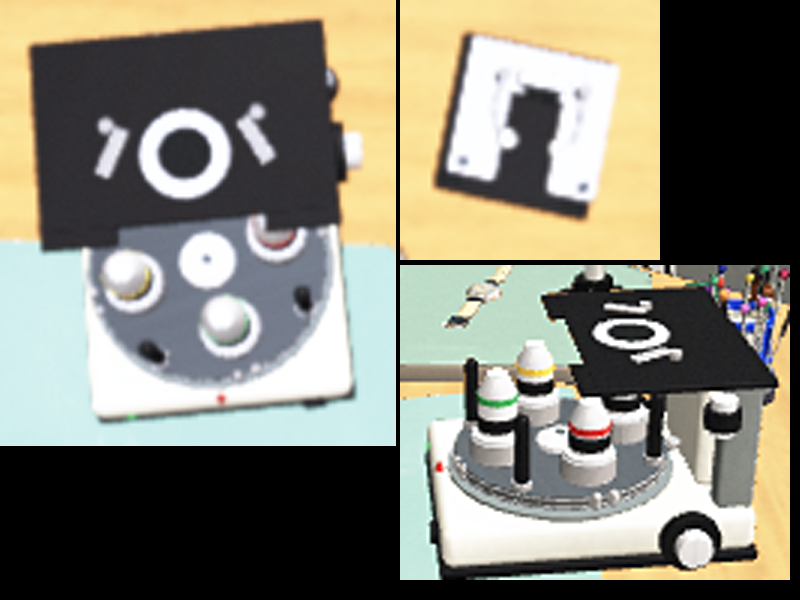

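The crops show green near the front (crop 228,318), yellow on the left (130,275), and red at the right and back, under the plate's edge (275,235). Blue is therefore hidden at the back. Pins b and c are at (150,350) and (303,297), and the stand's slot opens toward the robot, tilted clockwise. Next come the fits.

Run:
```python
from h import *
W=np.load('pics/W_top.npy'); S=np.load('pics/W_side.npy')
im=cv2.imread('pics/top0.png'); ims=cv2.imread('pics/side0.png')
ax0=np.array([.541,.156])
for nm,V,I in(('top',W,im),('side',S,ims)):
    z=V[...,2]; r=np.hypot(V[...,0]-ax0[0],V[...,1]-ax0[1]); near=r<0.1
    print(nm)
    def comps(m,mn=4):
        n,l,s,c=cv2.connectedComponentsWithStats(m.astype(np.uint8),connectivity=8)
        for i in range(1,n):
            if s[i,4]>=mn:
                P=V[l==i]; q=(P[:,:2].max(0)+P[:,:2].min(0))/2
                yield s[i,4],np.round(c[i]).tolist(),np.round(P.mean(0),4).tolist(),np.round(q,4).tolist()
    print('tops');[print(*x) for x in comps(near&(z>.126)&(z<.145))]
    print('pins');[print(*x) for x in comps(near&(z>.095)&(z<.13)&(I.max(2)<70)&(r>.06),3)]
    print('hub');[print(*x) for x in comps((r<.03)&(z>.066)&(z<.08)&(I.min(2)>150),20)]
    # plate
    v,u=np.indices(z.shape); pl=(z>.15)&(z<.163)&(np.hypot(V[...,0]-.61,V[...,1]-.165)<.14)
    print('plate',cv2.minAreaRect(V[pl][:,:2].astype(np.float32)))
    # stand
    sr=np.hypot(V[...,0]-.46,V[...,1]+.13)<.085
    for lo,hi in((.028,.042),(.006,.06),(.044,.06)):
        m=sr&(z>lo)&(z<hi); print('stand',lo,m.sum(),cv2.minAreaRect(V[m][:,:2].astype(np.float32)))
    [print('arm',*x) for x in comps(sr&(z>.044)&(z<.06))]
    y=np.radians(-12.5)
    R=np.array([[np.cos(y),np.sin(y)],[-np.sin(y),np.cos(y)]])
    m=sr&(z>.028)&(z<.042); L=(V[m][:,:2]-[.46,-.13])@R.T
    # occupancy map
    if nm=='top':
        m=sr&(z>.005); L=(V[m][:,:2]-[.46,-.13])@R.T; zz=z[m]
        G=np.full((46,46),-1.)
        for (a,b),h in zip(L,zz):
            i,j=int(round(a/.003))+22,int(round(b/.003))+22
            if 0<=i<46 and 0<=j<46: G[i,j]=max(G[i,j],h)
        for i in range(40,3,-1): print('%4d '%((i-22)*3)+''.join(' ' if G[i,j]<0 else '.' if G[i,j]<.02 else '#' if G[i,j]<.042 else 'A' for j in range(40,3,-1)))
```

```text
top
tops
50 [181.0, 177.0] [0.5233, 0.2091, 0.1293] [0.5238, 0.2096]
99 [212.0, 191.0] [0.4907, 0.138, 0.1325] [0.4908, 0.1396]
pins
24 [236.0, 185.0] [0.5079, 0.0843, 0.1188] [0.5089, 0.0849]
24 [190.0, 201.0] [0.4694, 0.1891, 0.1174] [0.4697, 0.19]
hub
198 [207.0, 174.0] [0.542, 0.1576, 0.0709] [0.5428, 0.1574]
plate ((0.612217903137207, 0.1655077040195465), (0.1469072550535202, 0.20203852653503418), 5.994207382202148)
stand 0.028 807 ((0.4621914029121399, -0.12764957547187805), (0.09244223684072495, 0.08612276613712311), 78.00839233398438)
stand 0.006 1584 ((0.4602632224559784, -0.12682834267616272), (0.09908643364906311, 0.10385282337665558), 78.33493041992188)
stand 0.044 180 ((0.4649077355861664, -0.1280885636806488), (0.05688007175922394, 0.04975056275725365), 78.22603607177734)
arm 50 [315.0, 207.0] [0.4665, -0.1058, 0.0518] [0.4675, -0.1069]
arm 82 [325.0, 201.0] [0.481, -0.1314, 0.0517] [0.4815, -0.1319]
arm 48 [333.0, 211.0] [0.4576, -0.1489, 0.0522] [0.4594, -0.1474]
  54                                      
  51  .  ..  ... ..  ... ... .. .... .    
  48 .....  .   .   
[... 1949 characters left out ...]
, 0.0972] [0.5567, 0.0906]
7 [297.0, 198.0] [0.5725, 0.0912, 0.0969] [0.5728, 0.0924]
hub
64 [280.0, 197.0] [0.5368, 0.1478, 0.07] [0.5361, 0.1489]
plate ((0.6127925515174866, 0.16008096933364868), (0.1460081785917282, 0.20634619891643524), 5.986982822418213)
stand 0.028 1098 ((0.4629840552806854, -0.13189923763275146), (0.09538086503744125, 0.08589058369398117), 78.25358581542969)
stand 0.006 2431 ((0.4608609676361084, -0.1322392076253891), (0.10140957683324814, 0.10405394434928894), 78.18890380859375)
stand 0.044 353 ((0.46547678112983704, -0.13254696130752563), (0.05920068919658661, 0.05019119754433632), 77.78353881835938)
arm 353 [251.0, 279.0] [0.4695, -0.1351, 0.0497] [0.4646, -0.1345]
```

```bash
cat > to.py <<'E'
import sys
from h import *
from scipy.spatial.transform import Rotation as Ro
def rel(x,y,z,yaw=None):
    o=ctrl.get_obs(); R=Ro.from_rotvec(o['tool_rot']).as_matrix()
    cy=np.degrees(np.arctan2(R[1,0],R[0,0])); d=R.T@(np.array([x,y,z])-o['tool_pos'])*1000
    r=0 if yaw is None else (cy-yaw+180)%360-180
    print('t%.2f'%o['t'],'pos',np.round(o['tool_pos'],4),'yaw %.1f'%cy,'tilt z',np.round(R[:,2],3),'| mm',np.round(d,1),'roll %.3f'%np.radians(r),'q6 %.2f'%o['q'][5],'F',np.round(o['contact_force'],1),'op %.1f'%(o['opening']*1e3))
if __name__=='__main__': rel(*map(float,sys.argv[1:]))
E
python3 -m handwheel '[{"tx":21,"ty":-25},{"tx":21,"ty":-25},{"tx":21,"ty":-25},{"tx":21,"ty":-25},{"tx":21,"ty":-25},{"tx":21,"ty":-25},{"tx":21,"ty":-25},{"tx":21,"ty":-25},{"tx":21,"ty":-25},{"tx":21,"ty":-25},{"tx":21,"ty":-25},{"tx":21,"ty":-25}]' 40 40
python3 -m handwheel '[{"tx":21,"ty":-25},{"tx":21,"ty":-25},{"tx":21,"ty":-25},{"tx":21,"ty":-25},{"tx":21,"ty":-25},{"tx":21,"ty":-25},{"tx":21,"ty":-25},{"tx":21,"ty":-25},{"tx":21,"ty":-25},{"tx":21,"ty":-25},{"tx":21,"ty":-25},{"tx":21,"ty":-25}]'
python3 to.py .4695 .187 .155 -23.5
```

```text
t0.10 pos [ 0.2466 -0.5737  0.2302] yaw 23.2 tilt z [-0.001  0.002 -1.   ] | mm [ 505.1 -610.8   76.4] roll 0.816 q6 -0.12 F [-0.3  0.   0.6] op 85.5$[0]: bad value
$[0]: bad value
```

```bash
python3 -m handwheel '[{"tx":21,"ty":-25,"tz":0,"roll":0}]' 40 40; python3 -m handwheel '[{"tx":21.0,"ty":-25.0}]' 40 40; python3 -m handwheel --help | head -30
```

```text
t: 0.18
tool_pos: [0.2546, -0.5453, 0.23]
tool_rot: [-3.078, -0.628, 0.002]
contact_force: [0.5, 0.2, -0.2]
opening: 0.0755
grip_force: 0.0$[0]: bad value
invalid input: not JSON, or not a number
```

All four keys are required in each row.

```bash
python3 -m handwheel '[{"tx":21,"ty":-25,"tz":0,"roll":0},{"tx":21,"ty":-25,"tz":0,"roll":0},{"tx":21,"ty":-25,"tz":0,"roll":0},{"tx":21,"ty":-25,"tz":0,"roll":0},{"tx":21,"ty":-25,"tz":0,"roll":0},{"tx":21,"ty":-25,"tz":0,"roll":0},{"tx":21,"ty":-25,"tz":0,"roll":0},{"tx":21,"ty":-25,"tz":0,"roll":0},{"tx":21,"ty":-25,"tz":0,"roll":0},{"tx":21,"ty":-25,"tz":0,"roll":0},{"tx":21,"ty":-25,"tz":0,"roll":0},{"tx":21,"ty":-25,"tz":0,"roll":0}]' 40 40
python3 -m handwheel '[{"tx":21,"ty":-25,"tz":0,"roll":0},{"tx":21,"ty":-25,"tz":0,"roll":0},{"tx":21,"ty":-25,"tz":0,"roll":0},{"tx":21,"ty":-25,"tz":0,"roll":0},{"tx":21,"ty":-25,"tz":0,"roll":0},{"tx":21,"ty":-25,"tz":0,"roll":0},{"tx":21,"ty":-25,"tz":0,"roll":0},{"tx":21,"ty":-25,"tz":0,"roll":0},{"tx":21,"ty":-25,"tz":0,"roll":0},{"tx":21,"ty":-25,"tz":0,"roll":0},{"tx":21,"ty":-26,"tz":0,"roll":0},{"tx":0,"ty":0,"tz":0,"roll":0}]'
python3 to.py .4695 .187 .155 -23.5
```

```text
t: 1.18
tool_pos: [0.3691, -0.1662, 0.2309]
tool_rot: [-3.077, -0.632, 0.0]
contact_force: [0.6, -0.2, 0.3]
opening: 0.04
grip_force: 0.0
t: 2.18
tool_pos: [0.4727, 0.1812, 0.2306]
tool_rot: [-3.074, -0.64, 0.001]
contact_force: [-0.3, 0.4, -0.3]
opening: 0.0399
grip_force: 0.0
t2.18 pos [0.4727 0.1812 0.2306] yaw 23.5 tilt z [-0.001  0.002 -1.   ] | mm [-0.6 -6.5 75.6] roll 0.821 q6 1.38 F [-0.3  0.4 -0.3] op 39.9
```

```bash
python3 -m handwheel '[{"tx":0,"ty":-6,"tz":12,"roll":0.1},{"tx":0,"ty":0,"tz":12,"roll":0.1},{"tx":0,"ty":0,"tz":12,"roll":0.1},{"tx":0,"ty":0,"tz":12,"roll":0.1},{"tx":0,"ty":0,"tz":12,"roll":0.1},{"tx":0,"ty":0,"tz":12,"roll":0.1},{"tx":0,"ty":0,"tz":12,"roll":0.1},{"tx":0,"ty":0,"tz":8,"roll":0.12},{"tx":0,"ty":0,"tz":0,"roll":0}]'
python3 to.py .4695 .187 .106 -23.5
python3 - <<'E'
from h import *
a=shot('top','top1.png')[0];b=shot('side','side1.png')[0]
o=np.zeros((600,800,3),np.uint8)
A=cv2.resize(a[120:240,150:270],(480,480),interpolation=2);B=cv2.resize(b[110:230,210:310],(320,384),interpolation=2)
o[:480,:480]=A;o[:384,480:]=B
cv2.imwrite('pics/c2.png',o[:,:,::-1])
for n in('top','side'):
    p=optics.camera_params(n);K=np.array(p['mtx']);T=np.linalg.inv(p['extrinsics']);w=np.append(ctrl.get_obs()['tool_pos'],1)
    c=K@(T@w)[:3];print(n,c[:2]/c[2])
E
```

```text
t: 2.93
tool_pos: [0.4683, 0.1817, 0.1365]
tool_rot: [3.072, -0.649, -0.007]
contact_force: [-0.6, 0.4, -0.4]
opening: 0.0399
grip_force: 0.0
t2.93 pos [0.4683 0.1817 0.1365] yaw -23.9 tilt z [-0.005 -0.001 -1.   ] | mm [-0.9 -5.4 30.5] roll -0.006 q6 2.21 F [-0.6  0.4 -0.4] op 39.9
top [191.44771733 199.84015228]
side [252.84543475 166.05117516]
```

View pics/c2.png

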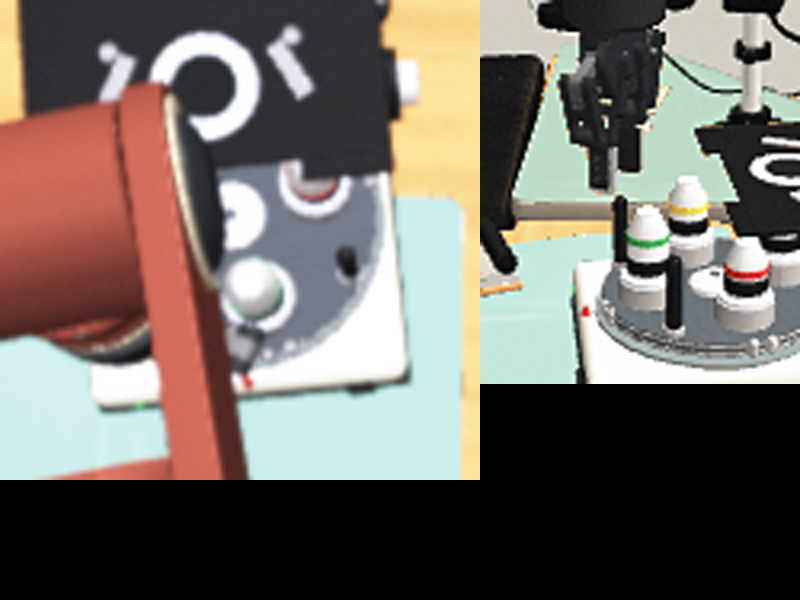

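In the side crop the fingers straddle the pin at crop x of about 620. The projected TCP (253,166) matches the seen midpoint, so the side calibration is good here. In the top crop the arm hides the pin. I'll ray-intersect the pin tops in both pictures.

Run:
```python
from h import *
def ray(n,u,v,z):
    p=optics.camera_params(n);K=np.array(p['mtx']);T=np.array(p['extrinsics'])
    d=T[:3,:3]@np.linalg.solve(K,[u,v,1]); o=T[:3,3]; return np.round(o+d*(z-o[2])/d[2],4)
print(ray('side',253.7,172,.122),ray('side',270.5,190.5,.122))
a=cv2.imread('pics/top0.png'); b=cv2.imread('pics/side0.png')
print(a[195:208,184:197].max(2)); print(b[166:182,248:260].max(2)); 
D=np.load('pics/W_side.npy'); print(np.round(D[168:180,251:256,2],3))
print(ray('top',190,200.5,.12))
```

```text
[0.4716 0.1844 0.122 ] [0.5106 0.0811 0.122 ]
[[137 136 135 135 134 136 135 135 134 137 137 137 137]
 [134 135 135 135 135 134 134 135 136 138 138 136 137]
 [134 135 135 131 125 123 123 131 137 138 139 138 138]
 [135 134 133 118  96  90  90 110 129 137 138 136 137]
 [136 135 123  87  60  61  52  67 107 138 139 136 135]
 [138 134 112  67  46  53  43  39  65 119 142 143 139]
 [160 143 121  69  44  41  35  26  31  64 121 171 152]
 [191 180 151  99  59  38  27  21  18  23  68 176 152]
 [212 207 189 155 115  72  45  23  19  18  55 146 132]
 [239 215 206 193 172 139 112  72  46  46  94 172 141]
 [253 242 224 208 200 186 174 168 141 131 147 169 145]
 [255 253 249 227 205 201 198 215 196 174 161 141 136]
 [255 254 254 250 236 215 205 208 197 180 148 134 134]]
[[221 221 220 222 219 219 220 220 220 219 217 220]
 [228 227 225 225 226 226 227 225 223 220 221 220]
 [226 224 225 224 224 225 224 223 222 223 223 221]
 [222 222 223 222 224 226 226 224 224 222 223 224]
 [223 223 226 225 233 234 233 229 226 224 224 222]
 [226 227 227 233 160  43  88 234 231 227 224 225]
 [242 244 248 255  58  31  60  3
[... 198 characters left out ...]
 30  21 144 139 130 255]
 [132 134 134 151  29  21  26  21 136 132 194 195]
 [125 122 128 146  30  23  23  21 136 132 176 202]
 [253 254 255 161  26  20  27  19 182 163 186 208]
 [246 247 255 159  27  20  26  19  99 170 190 211]
 [245 247 255 159  26  17  22  41 152 175 199 211]]
[[0.022 0.02  0.021 0.023 0.022]
 [0.021 0.022 0.022 0.021 0.021]
 [0.021 0.022 0.021 0.02  0.021]
 [0.022 0.124 0.124 0.122 0.022]
 [0.023 0.121 0.123 0.121 0.121]
 [0.117 0.12  0.119 0.119 0.119]
 [0.116 0.117 0.117 0.118 0.116]
 [0.113 0.113 0.115 0.115 0.115]
 [0.11  0.111 0.113 0.112 0.112]
 [0.108 0.109 0.11  0.108 0.108]
 [0.104 0.107 0.106 0.107 0.105]
 [0.102 0.104 0.103 0.104 0.103]]
[0.4706 0.1885 0.12  ]
```

```bash
python3 to.py .471 .1865 .104 -23; python3 -m handwheel '[{"tx":0.5,"ty":-5,"tz":0,"roll":0},{"tx":0,"ty":0,"tz":16,"roll":0},{"tx":0,"ty":0,"tz":16,"roll":0},{"tx":0,"ty":0,"tz":0,"roll":0}]' - 40
python3 to.py .471 .1865 .104 -23
python3 -m handwheel '[{"tx":0,"ty":0,"tz":0,"roll":0},{"tx":0,"ty":0,"tz":0,"roll":0},{"tx":0,"ty":0,"tz":0,"roll":0},{"tx":0,"ty":0,"tz":0,"roll":0},{"tx":0,"ty":0,"tz":0,"roll":0}]' 6 40
```

```text
t3.03 pos [0.4698 0.1821 0.1389] yaw -23.6 tilt z [-0.001 -0.    -1.   ] | mm [-0.6 -4.6 34.9] roll -0.010 q6 2.20 F [ 0.3  1.1 -1.2] op 39.8
t: 3.37
tool_pos: [0.4712, 0.1867, 0.1051]
tool_rot: [3.073, -0.643, -0.006]
contact_force: [-1.0, -0.5, 0.2]
opening: 0.0398
grip_force: 0.0
t3.37 pos [0.4712 0.1867 0.1051] yaw -23.6 tilt z [-0.004 -0.001 -1.   ] | mm [-0.2  0.2  1.1] roll -0.011 q6 2.21 F [-1.  -0.5  0.2] op 39.8
t: 3.78
tool_pos: [0.4735, 0.1872, 0.1089]
tool_rot: [-3.073, 0.645, -0.003]
contact_force: [-0.2, 0.7, 2.8]
opening: 0.0095
grip_force: 39.2
```

```bash
python3 -m handwheel '[{"tx":0,"ty":0,"tz":0,"roll":0},{"tx":0,"ty":0,"tz":3,"roll":0},{"tx":0,"ty":0,"tz":0,"roll":0},{"tx":0,"ty":0,"tz":0,"roll":0}]' 24 40
python3 -m handwheel '[{"tx":0,"ty":0,"tz":0,"roll":0},{"tx":0,"ty":0,"tz":0,"roll":0},{"tx":0,"ty":0,"tz":0,"roll":0},{"tx":0,"ty":0,"tz":0,"roll":0}]' 6 40;python3 to.py .471 .1865 .104 -23
```

```text
t: 4.12
tool_pos: [0.4722, 0.1866, 0.1037]
tool_rot: [3.074, -0.646, -0.001]
contact_force: [0.0, -0.2, 0.2]
opening: 0.0239
grip_force: 0.0
t: 4.45
tool_pos: [0.4725, 0.1868, 0.1041]
tool_rot: [3.074, -0.646, -0.001]
contact_force: [-0.5, -0.1, -0.2]
opening: 0.0093
grip_force: 39.0
t4.45 pos [0.4725 0.1868 0.1041] yaw -23.7 tilt z [-0.  0. -1.] | mm [-1.2  0.9  0.1] roll -0.013 q6 2.21 F [-0.5 -0.1 -0.2] op 9.3
```

```bash
python3 -m handwheel '[{"tx":0.4,"ty":8.3,"tz":0,"roll":-0.105},{"tx":0.4,"ty":8.3,"tz":0,"roll":-0.105},{"tx":0.4,"ty":8.3,"tz":0,"roll":-0.105},{"tx":0.4,"ty":8.3,"tz":0,"roll":-0.105}]'; python3 to.py .471 .1865 .104
```

```text
t: 4.78
tool_pos: [0.4663, 0.1546, 0.1041]
tool_rot: [-3.141, -0.018, -0.004]
contact_force: [6.1, 1.0, -4.5]
opening: 0.0099
grip_force: 39.3
t4.78 pos [0.4663 0.1546 0.1041] yaw 0.6 tilt z [ 0.002  0.001 -1.   ] | mm [  5.1 -31.9   0.2] roll 0.000 q6 1.73 F [ 6.1  1.  -4.5] op 9.9
```

```bash
python3 -m handwheel '[{"tx":0.4,"ty":8.3,"tz":0,"roll":-0.105},{"tx":0.4,"ty":8.3,"tz":0,"roll":-0.105},{"tx":0.4,"ty":8.3,"tz":0,"roll":-0.105},{"tx":0.4,"ty":8.3,"tz":0,"roll":-0.105},{"tx":0.4,"ty":8.3,"tz":0,"roll":-0.105},{"tx":0.4,"ty":8.3,"tz":0,"roll":-0.105},{"tx":0.4,"ty":8.3,"tz":0,"roll":-0.105},{"tx":0.4,"ty":8.3,"tz":0,"roll":-0.105},{"tx":0.4,"ty":8.3,"tz":0,"roll":-0.105},{"tx":0.4,"ty":8.3,"tz":0,"roll":-0.105},{"tx":0,"ty":0,"tz":0,"roll":0}]'; python3 to.py .471 .1865 .104
python3 -m handwheel '[{"tx":0,"ty":0,"tz":0,"roll":0},{"tx":0,"ty":0,"tz":-20,"roll":0},{"tx":0,"ty":0,"tz":-30,"roll":0},{"tx":0,"ty":0,"tz":-20,"roll":0},{"tx":0,"ty":0,"tz":0,"roll":0}]' 30; python3 to.py .470 .192 .165 -29
```

```text
t: 5.7
tool_pos: [0.5073, 0.0878, 0.1041]
tool_rot: [-2.709, -1.585, -0.009]
contact_force: [5.3, 8.6, -5.3]
opening: 0.0099
grip_force: 40.1
t5.70 pos [0.5073 0.0878 0.1041] yaw 60.7 tilt z [ 0.004  0.005 -1.   ] | mm [ 68.2 -80.    0.6] roll 0.000 q6 0.53 F [ 5.3  8.6 -5.3] op 9.9
t: 6.12
tool_pos: [0.5088, 0.0858, 0.1801]
tool_rot: [2.71, 1.58, 0.013]
contact_force: [0.5, 0.0, 1.5]
opening: 0.0297
grip_force: 0.0
t6.12 pos [0.5088 0.0858 0.1801] yaw 60.5 tilt z [ 0.01 -0.   -1.  ] | mm [ 73.2 -86.2  14.7] roll 1.562 q6 0.54 F [0.5 0.  1.5] op 29.7
```

```bash
python3 -m handwheel '[{"tx":18,"ty":-21,"tz":0,"roll":0},{"tx":18,"ty":-21,"tz":0,"roll":0},{"tx":18,"ty":-22,"tz":0,"roll":0},{"tx":19,"ty":-22,"tz":0,"roll":0},{"tx":0,"ty":0,"tz":0,"roll":0.12},{"tx":0,"ty":0,"tz":0,"roll":0.12},{"tx":0,"ty":0,"tz":0,"roll":0.12},{"tx":0,"ty":0,"tz":0,"roll":0.12},{"tx":0,"ty":0,"tz":0,"roll":0.12},{"tx":0,"ty":0,"tz":0,"roll":0.12},{"tx":0,"ty":0,"tz":0,"roll":0.12},{"tx":0,"ty":0,"tz":0,"roll":0.12}]'
python3 -m handwheel '[{"tx":0,"ty":0,"tz":0,"roll":0.12},{"tx":0,"ty":0,"tz":0,"roll":0.12},{"tx":0,"ty":0,"tz":0,"roll":0.12},{"tx":0,"ty":0,"tz":0,"roll":0.12},{"tx":0,"ty":0,"tz":0,"roll":0.12},{"tx":0,"ty":0,"tz":0,"roll":0}]'
python3 to.py .470 .192 .104 -26
python3 - <<'E'
from h import *
b=shot('side','side2.png')[0]
cv2.imwrite('pics/c3.png',cv2.resize(b[90:240,200:360],(640,600),interpolation=2)[:,:,::-1])
E
```

```text
t: 7.12
tool_pos: [0.4665, 0.1915, 0.1736]
tool_rot: [3.138, 0.141, -0.001]
contact_force: [0.5, 0.2, 0.1]
opening: 0.0303
grip_force: 0.0
t: 7.62
tool_pos: [0.4665, 0.1916, 0.1737]
tool_rot: [3.041, -0.786, -0.001]
contact_force: [0.2, 0.8, -0.0]
opening: 0.0299
grip_force: 0.0
t7.62 pos [0.4665 0.1916 0.1737] yaw -29.0 tilt z [-0.001 -0.001 -1.   ] | mm [ 2.9 -2.2 69.6] roll -0.052 q6 2.32 F [ 0.2  0.8 -0. ] op 29.9
```

View pics/c3.png

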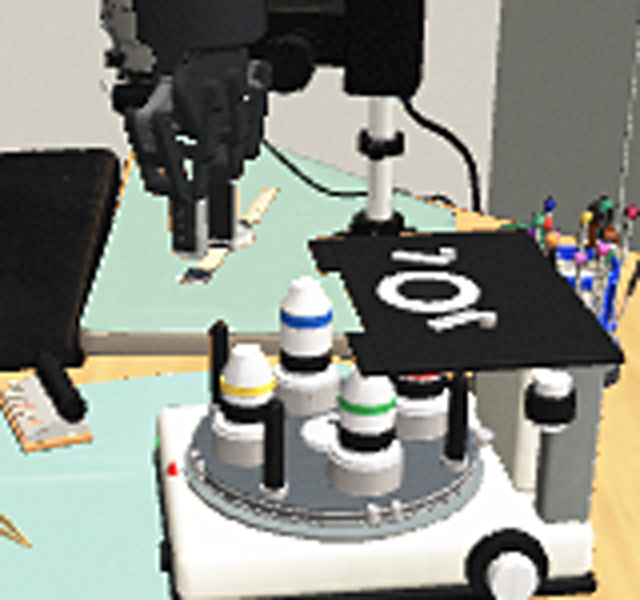

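The side crop shows blue at the back left (305,320), pin a at (218,325), green at the front right, and pin b released. Now I'll descend onto pin a.

```bash
python3 to.py .472 .190 .104 -26; python3 -m handwheel '[{"tx":6,"ty":0,"tz":0,"roll":-0.05},{"tx":0,"ty":0,"tz":25,"roll":0},{"tx":0,"ty":0,"tz":25,"roll":0},{"tx":0,"ty":0,"tz":20,"roll":0},{"tx":0,"ty":0,"tz":0,"roll":0}]' 40 40
python3 to.py .472 .190 .104 -26
python3 -m handwheel '[{"tx":0,"ty":0,"tz":0,"roll":0},{"tx":0,"ty":0,"tz":0,"roll":0},{"tx":0,"ty":0,"tz":0,"roll":0},{"tx":0,"ty":0,"tz":0,"roll":0},{"tx":0,"ty":0,"tz":0,"roll":0}]' 6 40;python3 to.py .471 .1865 .104 -23
```

```text
t7.67 pos [0.4665 0.1916 0.1737] yaw -28.8 tilt z [-0.001 -0.    -1.   ] | mm [ 5.6 -1.3 69.7] roll -0.048 q6 2.31 F [-0.5  0.7 -0. ] op 30.2
t: 8.08
tool_pos: [0.4685, 0.1879, 0.0991]
tool_rot: [3.058, -0.702, -0.013]
contact_force: [-0.7, -1.1, -0.7]
opening: 0.0401
grip_force: 0.0
t8.08 pos [0.4685 0.1879 0.0991] yaw -25.9 tilt z [-0.009 -0.002 -1.   ] | mm [ 2.2 -3.4 -4.9] roll 0.002 q6 2.26 F [-0.7 -1.1 -0.7] op 40.1
t: 8.5
tool_pos: [0.473, 0.1892, 0.1059]
tool_rot: [-3.06, 0.706, -0.003]
contact_force: [-0.6, 1.3, 2.9]
opening: 0.0099
grip_force: 39.2
t8.50 pos [0.473  0.1892 0.1059] yaw -26.0 tilt z [ 0.002  0.001 -1.   ] | mm [-0.6  3.3  1.9] roll -0.052 q6 2.26 F [-0.6  1.3  2.9] op 9.9
```

```bash
python3 -m handwheel '[{"tx":0.4,"ty":8.3,"tz":0,"roll":-0.105},{"tx":0.4,"ty":8.3,"tz":0,"roll":-0.105},{"tx":0.4,"ty":8.3,"tz":0,"roll":-0.105},{"tx":0.4,"ty":8.3,"tz":0,"roll":-0.105},{"tx":0.4,"ty":8.3,"tz":0,"roll":-0.105},{"tx":0.4,"ty":8.3,"tz":0,"roll":-0.105},{"tx":0.4,"ty":8.3,"tz":0,"roll":-0.105},{"tx":0.4,"ty":8.3,"tz":0,"roll":-0.105},{"tx":0.4,"ty":8.3,"tz":0,"roll":-0.105},{"tx":0.4,"ty":8.3,"tz":0,"roll":-0.105},{"tx":0.4,"ty":8.3,"tz":0,"roll":-0.105},{"tx":0,"ty":0,"tz":0,"roll":0}]'; python3 to.py .4917 .0948 .104 51
python3 -m handwheel '[{"tx":0.4,"ty":8.3,"tz":0,"roll":-0.105},{"tx":0,"ty":0,"tz":0,"roll":0}]'; python3 to.py .4917 .0948 .104 51
```

```text
t: 9.5
tool_pos: [0.4857, 0.1042, 0.106]
tool_rot: [-2.948, -1.081, -0.015]
contact_force: [7.3, 8.1, -3.7]
opening: 0.0099
grip_force: 39.3
t9.50 pos [0.4857 0.1042 0.106 ] yaw 40.3 tilt z [ 0.008  0.005 -1.   ] | mm [-1.5 11.   2. ] roll -0.187 q6 0.93 F [ 7.3  8.1 -3.7] op 9.9
t: 9.67
tool_pos: [0.491, 0.0988, 0.1061]
tool_rot: [-2.887, -1.235, -0.015]
contact_force: [12.7, 2.9, -7.0]
opening: 0.0096
grip_force: 39.4
t9.67 pos [0.491  0.0988 0.1061] yaw 46.3 tilt z [ 0.008  0.005 -1.   ] | mm [-2.4  3.3  2. ] roll -0.081 q6 0.81 F [12.7  2.9 -7. ] op 9.6
```

```bash
python3 -m handwheel '[{"tx":-1,"ty":3.5,"tz":0,"roll":-0.05},{"tx":0,"ty":0,"tz":0,"roll":0},{"tx":0,"ty":0,"tz":0,"roll":0}]'; python3 to.py .4917 .0948 .104 51
python3 -m handwheel '[{"tx":0,"ty":0,"tz":0,"roll":0},{"tx":0,"ty":0,"tz":0,"roll":0},{"tx":0,"ty":0,"tz":-20,"roll":0},{"tx":0,"ty":0,"tz":-30,"roll":0},{"tx":0,"ty":0,"tz":-20,"roll":0},{"tx":-40,"ty":0,"tz":-10,"roll":0},{"tx":-40,"ty":0,"tz":0,"roll":0},{"tx":-40,"ty":0,"tz":0,"roll":0},{"tx":0,"ty":0,"tz":0,"roll":0}]' 30; python3 to.py .487 .151 .2
python3 - <<'E'
from h import *
a=shot('top','top3.png')[0];b=shot('side','side3.png')[0]
o=np.zeros((600,800,3),np.uint8)
o[:480,:400]=cv2.resize(a[120:240,160:260],(400,480),interpolation=2);o[:480,400:]=cv2.resize(b[120:240,230:330],(400,480),interpolation=2)
cv2.imwrite('pics/c4.png',o[:,:,::-1])
E
```

```text
t: 9.92
tool_pos: [0.4944, 0.0958, 0.1061]
tool_rot: [2.858, 1.303, 0.023]
contact_force: [14.7, 8.4, -8.9]
opening: 0.0098
grip_force: 39.3
t9.92 pos [0.4944 0.0958 0.1061] yaw 49.0 tilt z [ 0.013  0.005 -1.   ] | mm [-2.6 -1.4  2. ] roll -0.034 q6 0.75 F [14.7  8.4 -8.9] op 9.8
t: 10.67
tool_pos: [0.408, -0.0002, 0.1843]
tool_rot: [2.859, 1.296, -0.003]
contact_force: [0.6, -0.0, 0.4]
opening: 0.0302
grip_force: 0.0
t10.67 pos [ 4.080e-01 -2.000e-04  1.843e-01] yaw 48.8 tilt z [-0.001 -0.003 -1.   ] | mm [165.7 -40.3 -16.2] roll 0.000 q6 0.54 F [ 0.6 -0.   0.4] op 30.2
```

View pics/c4.png

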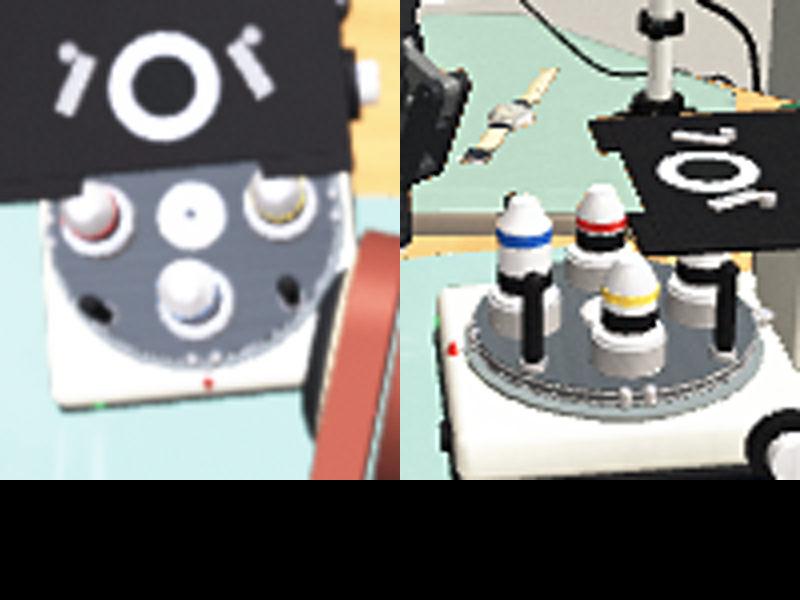

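Blue is now at the front: top crop (190,290), side crop (525,240). Red and yellow stand symmetrically behind it. Next I'll measure the angle and the objective.

```bash
cat > m.py <<'E'
from h import *
ax=np.array([.542,.157])
def run():
  for n in('top','side'):
    I,d,p=shot(n); V=cloud(d,p); z=V[...,2]; r=np.hypot(V[...,0]-ax[0],V[...,1]-ax[1])
    for nm,m in(('pins',(r<.1)&(r>.06)&(z>.095)&(z<.13)&(I.max(2)<70)),('tops',(r<.1)&(z>.127)&(z<.17)&(V[...,0]<.535))):
        k,l,s,c=cv2.connectedComponentsWithStats(m.astype(np.uint8),connectivity=8)
        for i in range(1,k):
            if s[i,4]>8:
                P=V[l==i]; P=P[P[:,2]>P[:,2].max()-(.012 if nm=='tops' else .05)]; q=P[:,:2].mean(0); print(n,nm,s[i,4],np.round(P.mean(0),4),'r %.4f'%np.hypot(*(q-ax)),'phi %.1f'%(np.degrees(np.arctan2(*(q-ax)[::-1]))%360))
    B=(I[...,2].astype(int)-I[...,0]>60)&(r<.1)&(z>.1); P=V[B]
    if len(P): print(n,'band',len(P),np.round((P.max(0)+P.min(0))/2,4),np.round(P.mean(0),4),np.round(np.ptp(P,0),3))
run()
E
python3 m.py
```

```text
top pins 21 [0.4911 0.0941 0.1192] r 0.0809 phi 231.0
top pins 22 [0.4797 0.2053 0.1174] r 0.0788 phi 142.2
top tops 36 [0.533  0.2379 0.156 ] r 0.0814 phi 96.4
top tops 165 [0.4873 0.1508 0.142 ] r 0.0550 phi 186.5
side pins 57 [0.6042 0.1022 0.1097] r 0.0829 phi 318.6
side pins 64 [0.4912 0.0942 0.109 ] r 0.0808 phi 231.0
side pins 21 [0.5474 0.0864 0.0977] r 0.0708 phi 274.3
side tops 11 [0.533  0.2298 0.1545] r 0.0734 phi 97.0
side tops 102 [0.4885 0.1435 0.1392] r 0.0552 phi 194.2
side band 40 [0.4883 0.1384 0.1229] [0.4891 0.1368 0.1231] [0.031 0.016 0.008]
```

```bash
python3 to.py .4875 .149 .2 -45; python3 -m handwheel '[{"tx":0,"ty":0,"tz":-16,"roll":0.117},{"tx":0,"ty":0,"tz":-5,"roll":0.117},{"tx":0,"ty":0,"tz":0,"roll":0.117},{"tx":0,"ty":0,"tz":0,"roll":0.117},{"tx":0,"ty":0,"tz":0,"roll":0.117},{"tx":0,"ty":0,"tz":0,"roll":0.117},{"tx":0,"ty":0,"tz":0,"roll":0.117},{"tx":0,"ty":0,"tz":0,"roll":0.117},{"tx":0,"ty":0,"tz":0,"roll":0.117},{"tx":0,"ty":0,"tz":0,"roll":0.117},{"tx":0,"ty":0,"tz":0,"roll":0.117},{"tx":0,"ty":0,"tz":0,"roll":0.117}]' 52
python3 -m handwheel '[{"tx":0,"ty":0,"tz":0,"roll":0.117},{"tx":0,"ty":0,"tz":0,"roll":0.117},{"tx":0,"ty":0,"tz":0,"roll":0}]'
python3 to.py .4875 .149 .2 -45
```

```text
t10.87 pos [0.4114 0.0033 0.1847] yaw 49.0 tilt z [ 0.001 -0.    -1.   ] | mm [159.9 -38.1 -15.2] roll 1.641 q6 0.54 F [-0.  -1.  -0.3] op 29.7
t: 11.87
tool_pos: [0.4118, 0.0041, 0.2053]
tool_rot: [3.023, -0.856, -0.001]
contact_force: [-0.3, 0.1, 0.9]
opening: 0.0519
grip_force: 0.0
t: 12.12
tool_pos: [0.4117, 0.0041, 0.2053]
tool_rot: [2.904, -1.197, -0.001]
contact_force: [0.1, 0.5, -0.4]
opening: 0.0519
grip_force: 0.0
t12.12 pos [0.4117 0.0041 0.2053] yaw -44.8 tilt z [-0.001  0.    -1.   ] | mm [ -48.3 -156.2    5.3] roll 0.004 q6 2.18 F [ 0.1  0.5 -0.4] op 51.9
```

```bash
python3 -m handwheel '[{"tx":-9.7,"ty":-31.2,"tz":0,"roll":0},{"tx":-9.7,"ty":-31.2,"tz":0,"roll":0},{"tx":-9.7,"ty":-31.2,"tz":0,"roll":0},{"tx":-9.7,"ty":-31.2,"tz":0,"roll":0},{"tx":-9.5,"ty":-31.4,"tz":0,"roll":0},{"tx":0,"ty":0,"tz":0,"roll":0},{"tx":0,"ty":0,"tz":0,"roll":0}]'
python3 to.py .4875 .149 .104 -45
python3 - <<'E'
from h import *
for n in('side',):
    p=optics.camera_params(n);K=np.array(p['mtx']);T=np.linalg.inv(p['extrinsics'])
    for w in(ctrl.get_obs()['tool_pos'],[.4875,.149,.16],[.4875,.149,.2]):
        c=K@(T@np.append(w,1))[:3];print(n,c[:2]/c[2])
b=shot('side','side4.png')[0]
cv2.imwrite('pics/c5.png',cv2.resize(b[100:230,210:330],(600,600),interpolation=2)[:,:,::-1])
E
```

```text
t: 12.7
tool_pos: [0.4873, 0.15, 0.2047]
tool_rot: [2.907, -1.188, -0.002]
contact_force: [-0.7, -0.1, -0.7]
opening: 0.052
grip_force: 0.0
t12.70 pos [0.4873 0.15   0.2047] yaw -44.4 tilt z [-0.002 -0.    -1.   ] | mm [  0.9   0.4 100.7] roll 0.010 q6 2.50 F [-0.7 -0.1 -0.7] op 52.0
side [259.75587972 144.93209948]
side [260.01816529 163.18088244]
side [259.86084092 147.03500315]
```

View pics/c5.png

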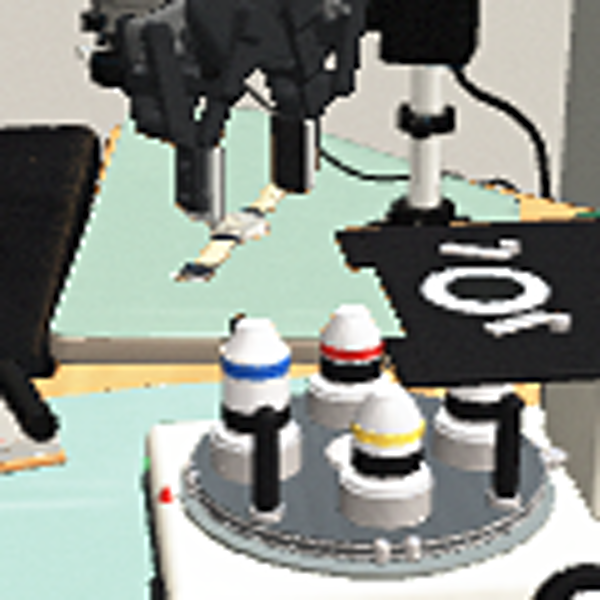

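The side crop shows the fingers straddling the line above the objective (256,318), and its top agrees with a 144 mm height at y≈0.149. I'll shift x by +1 mm and go down.

```bash
python3 -m handwheel '[{"tx":1,"ty":1,"tz":20,"roll":0},{"tx":0,"ty":0,"tz":20,"roll":0},{"tx":0,"ty":0,"tz":20,"roll":0},{"tx":0,"ty":0,"tz":20,"roll":0},{"tx":0,"ty":0,"tz":19,"roll":0},{"tx":0,"ty":0,"tz":0,"roll":0},{"tx":0,"ty":0,"tz":0,"roll":0}]'
python3 to.py .4885 .149 .104 -45
python3 -m handwheel '[{"tx":0,"ty":0,"tz":0,"roll":0},{"tx":0,"ty":0,"tz":0,"roll":0},{"tx":0,"ty":0,"tz":0,"roll":0},{"tx":0,"ty":0,"tz":0,"roll":0}]' 20 40
python3 to.py .4885 .149 .104 -45
```

```text
t: 13.33
tool_pos: [0.4859, 0.1459, 0.1054]
tool_rot: [2.903, -1.197, -0.003]
contact_force: [0.5, 0.2, 0.7]
opening: 0.0522
grip_force: 0.0
t13.33 pos [0.4859 0.1459 0.1054] yaw -44.8 tilt z [-0.003 -0.001 -1.   ] | mm [-0.4 -4.   1.4] roll 0.003 q6 2.50 F [0.5 0.2 0.7] op 52.2
t: 13.67
tool_pos: [0.4885, 0.1469, 0.1085]
tool_rot: [-2.903, 1.197, -0.005]
contact_force: [0.7, 0.2, 4.9]
opening: 0.0305
grip_force: 39.6
t13.67 pos [0.4885 0.1469 0.1085] yaw -44.8 tilt z [ 0.004  0.001 -1.   ] | mm [-1.5 -1.5  4.5] roll 0.003 q6 2.50 F [0.7 0.2 4.9] op 30.5
```

```bash
python3 -m handwheel '[{"tx":0,"ty":0,"tz":0,"roll":-0.06},{"tx":0,"ty":0,"tz":0,"roll":-0.12},{"tx":0,"ty":0,"tz":0,"roll":-0.12},{"tx":0,"ty":0,"tz":0,"roll":-0.12},{"tx":0,"ty":0,"tz":0,"roll":-0.12},{"tx":0,"ty":0,"tz":0,"roll":0}]' - 60
python3 to.py .4885 .149 .104 65; python3 -c "
from h import *
print(ctrl.get_obs()['wrist_torque'])"
```

```text
t: 14.17
tool_pos: [0.4892, 0.1478, 0.1086]
tool_rot: [-3.116, 0.375, -0.009]
contact_force: [3.2, 4.7, 3.8]
opening: 0.03
grip_force: 59.0
t14.17 pos [0.4892 0.1478 0.1086] yaw -13.7 tilt z [ 0.006  0.003 -1.   ] | mm [-1.  -1.   4.6] roll -1.374 q6 1.96 F [3.2 4.7 3.8] op 30.0
[ 0.84979998 -0.65911116 -0.02210693]
```

```bash
python3 -m handwheel '[{"tx":0,"ty":0,"tz":0,"roll":-0.12},{"tx":0,"ty":0,"tz":0,"roll":-0.12},{"tx":0,"ty":0,"tz":0,"roll":-0.12},{"tx":0,"ty":0,"tz":0,"roll":-0.12},{"tx":0,"ty":0,"tz":0,"roll":-0.12},{"tx":0,"ty":0,"tz":0,"roll":-0.12},{"tx":0,"ty":0,"tz":0,"roll":-0.12},{"tx":0,"ty":0,"tz":0,"roll":-0.12},{"tx":0,"ty":0,"tz":0,"roll":-0.12},{"tx":0,"ty":0,"tz":0,"roll":-0.12},{"tx":0,"ty":0,"tz":0,"roll":-0.12},{"tx":0,"ty":0,"tz":0,"roll":-0.06}]'
python3 -m handwheel '[{"tx":0,"ty":0,"tz":0,"roll":0},{"tx":0,"ty":0,"tz":-2,"roll":0},{"tx":0,"ty":0,"tz":-2,"roll":0},{"tx":0,"ty":0,"tz":-2,"roll":0},{"tx":0,"ty":0,"tz":0,"roll":0}]'
python3 to.py .4885 .149 .104 65
```

```text
t: 15.17
tool_pos: [0.4897, 0.1485, 0.1089]
tool_rot: [2.645, 1.695, 0.014]
contact_force: [4.8, 6.8, 3.7]
opening: 0.0301
grip_force: 58.7
t: 15.58
tool_pos: [0.489, 0.1477, 0.1127]
tool_rot: [2.648, 1.688, 0.011]
contact_force: [8.4, 5.2, -5.3]
opening: 0.0299
grip_force: 59.7
t15.58 pos [0.489  0.1477 0.1127] yaw 65.0 tilt z [ 0.007  0.003 -1.   ] | mm [ 0.9 -1.1  8.7] roll 0.000 q6 0.58 F [ 8.4  5.2 -5.3] op 29.9
```

```bash
python3 -m handwheel '[{"tx":0,"ty":0,"tz":-2,"roll":0},{"tx":0,"ty":0,"tz":-2,"roll":0},{"tx":0,"ty":0,"tz":0,"roll":0}]'
python3 to.py .4885 .149 .104 65
python3 - <<'E'
from h import *
b=shot('side','side5.png')[0]
cv2.imwrite('pics/c6.png',cv2.resize(b[110:220,220:320],(600,600),interpolation=2)[:,:,::-1])
E
```

```text
t: 15.83
tool_pos: [0.489, 0.1475, 0.1166]
tool_rot: [2.648, 1.688, 0.011]
contact_force: [8.9, 3.9, -5.6]
opening: 0.0297
grip_force: 59.7
t15.83 pos [0.489  0.1475 0.1166] yaw 65.0 tilt z [ 0.006  0.003 -1.   ] | mm [ 1.1 -1.2 12.6] roll 0.000 q6 0.58 F [ 8.9  3.9 -5.6] op 29.7
```

View pics/c6.png

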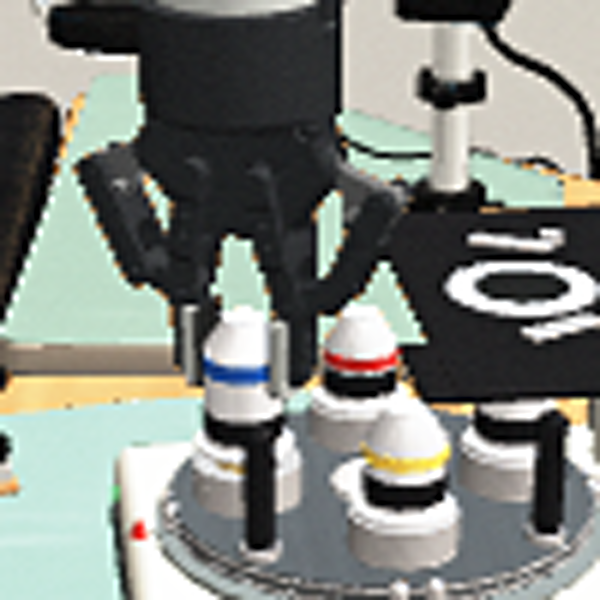

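The flange has lifted and brass shows below it at crop (230,465), so the lugs are free. I'll continue straight up.

```bash
python3 -m handwheel '[{"tx":0.5,"ty":0.8,"tz":-3,"roll":0},{"tx":0,"ty":0,"tz":-3,"roll":0},{"tx":0,"ty":0,"tz":-5,"roll":0},{"tx":0,"ty":0,"tz":-8,"roll":0},{"tx":0,"ty":0,"tz":-10,"roll":0},{"tx":0,"ty":0,"tz":-10,"roll":0},{"tx":0,"ty":0,"tz":-15,"roll":0},{"tx":0,"ty":0,"tz":-20,"roll":0},{"tx":0,"ty":0,"tz":-10,"roll":0},{"tx":0,"ty":0,"tz":0,"roll":0},{"tx":0,"ty":0,"tz":0,"roll":0}]'
python3 to.py .402 -.117 .17 78.3
python3 m.py | grep -v side
```

```text
t: 16.8
tool_pos: [0.4882, 0.1467, 0.2011]
tool_rot: [2.646, 1.692, 0.002]
contact_force: [0.1, -0.5, -2.4]
opening: 0.0297
grip_force: 60.7
t16.80 pos [0.4882 0.1467 0.2011] yaw 65.2 tilt z [ 0.002  0.    -1.   ] | mm [-275.6   32.5   31. ] roll -0.229 q6 0.58 F [ 0.1 -0.5 -2.4] op 29.7
top pins 22 [0.4908 0.0941 0.1174] r 0.0811 phi 230.9
top band 1 [0.4719 0.1401 0.2176] [0.4719 0.1401 0.2176] [0. 0. 0.]
```

```bash
python3 -m handwheel '[{"tx":-15,"ty":0,"tz":0,"roll":-0.076},{"tx":-25,"ty":0,"tz":0,"roll":-0.076},{"tx":-25,"ty":0,"tz":0,"roll":-0.076},{"tx":0,"ty":0,"tz":0,"roll":0}]'
python3 to.py .389 -.116 .2 78.3
```

```text
t: 17.23
tool_pos: [0.4642, 0.0831, 0.1984]
tool_rot: [-2.437, -1.981, 0.006]
contact_force: [0.1, 1.5, -2.6]
opening: 0.03
grip_force: 60.6
t17.23 pos [0.4642 0.0831 0.1984] yaw 78.2 tilt z [-0.004 -0.002 -1.   ] | mm [-210.3  -33.    -0.9] roll -0.002 q6 0.23 F [ 0.1  1.5 -2.6] op 30.0
```

```bash
python3 -m handwheel '[{"tx":-30,"ty":-4.7,"tz":0,"roll":0},{"tx":-30,"ty":-4.7,"tz":0,"roll":0},{"tx":-30,"ty":-4.7,"tz":0,"roll":0},{"tx":-30,"ty":-4.7,"tz":0,"roll":0},{"tx":-30,"ty":-4.7,"tz":20,"roll":0},{"tx":-30,"ty":-4.7,"tz":20,"roll":0},{"tx":-30,"ty":-4.8,"tz":20,"roll":0},{"tx":0,"ty":0,"tz":20,"roll":0},{"tx":0,"ty":0,"tz":20,"roll":0},{"tx":0,"ty":0,"tz":10,"roll":0},{"tx":0,"ty":0,"tz":0,"roll":0},{"tx":0,"ty":0,"tz":0,"roll":0}]'
python3 to.py .389 -.116 .066 78.3
python3 - <<'E'
from h import *
b,d,p=shot('side','side6.png'); W=cloud(d,p)
cv2.imwrite('pics/c7.png',cv2.resize(b[210:330,180:300],(600,600),interpolation=2)[:,:,::-1])
tp=ctrl.get_obs()['tool_pos']; I=b.astype(int)
B=(I[...,2]-I[...,0]>60)&(np.hypot(W[...,0]-tp[0],W[...,1]-tp[1])<.04); P=W[B]
print('band',len(P),P.min(0),P.max(0)); v,u=np.nonzero(B); print(u.min(),u.max(),v.min(),v.max())
# flange: bright low points
for i in range(v.min()-5,v.max()+40,2): 
    c=int(np.median(u)); print(i,I[i,c].tolist(),np.round(W[i,c],3).tolist())
E
```

```text
t: 18.23
tool_pos: [0.3905, -0.1126, 0.0897]
tool_rot: [-2.435, -1.982, 0.001]
contact_force: [0.3, 0.4, -0.8]
opening: 0.0299
grip_force: 60.7
t18.23 pos [ 0.3905 -0.1126  0.0897] yaw 78.3 tilt z [-0.002  0.001 -1.   ] | mm [-3.7 -0.8 23.7] roll -0.000 q6 -0.26 F [ 0.3  0.4 -0.8] op 29.9
band 56 [ 0.37544025 -0.13343269  0.098936  ] [ 0.40102508 -0.12412659  0.10844912]
198 212 249 255
244 [250, 250, 248] [0.389, -0.125, 0.119]
246 [252, 252, 251] [0.389, -0.127, 0.117]
248 [252, 252, 251] [0.389, -0.129, 0.114]
250 [255, 254, 253] [0.389, -0.131, 0.111]
252 [91, 139, 211] [0.389, -0.131, 0.107]
254 [32, 75, 157] [0.389, -0.132, 0.103]
256 [234, 226, 216] [0.388, -0.131, 0.098]
258 [219, 215, 211] [0.388, -0.131, 0.094]
260 [219, 214, 209] [0.388, -0.131, 0.089]
262 [222, 216, 212] [0.388, -0.132, 0.085]
264 [71, 70, 70] [0.387, -0.131, 0.08]
266 [21, 21, 20] [0.387, -0.131, 0.076]
268 [13, 12, 14] [0.387, -0.132, 0.072]
270 [215, 210, 206] [0.386, -0.13, 0.066]
272 [255, 255, 255] [0.386, -0.134, 0.065]
274 [174, 142, 83] [0.384, -0.124, 0.052]
276 [185, 147, 73] [0.384, -0.124, 0.047]
278 [251, 223, 145] [0.374, -0.07, -0.001]
280 [248, 218, 144] [0.374, -0.077, -0.0]
282 [249, 221, 146] [0.375, -0.082, -0.002]
284 [249, 221, 145] [0.376, -0.088, -0.002]
286 [249, 221, 145] [0.376, -0.093, -0.003]
288 [248, 219, 143] [0.377, -0.099, -0.002]
290 [247, 215, 139] [0.378, -0.105, -0.003]
292 [250, 223, 146] [0.379, -0.113, -0.001]
294 [249, 219, 144] [0.38, -0.119, -0.0]
```

View pics/c7.png

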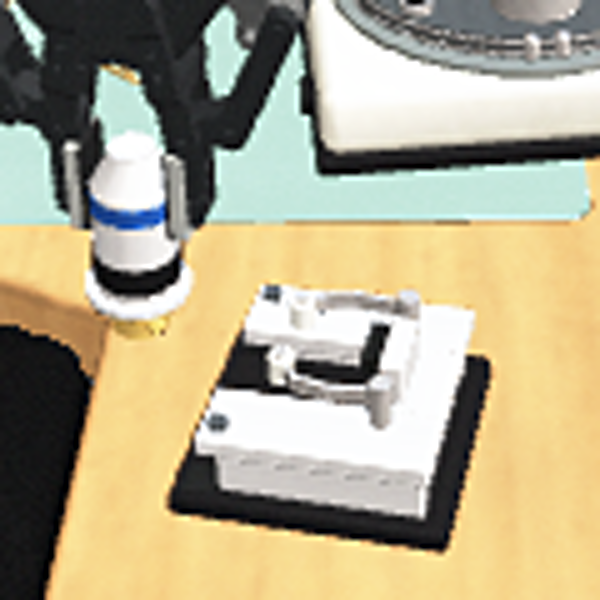

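The crop shows the objective upright in the fingers at (138,220), in line with the slot of the stand at (275,370), with its lugs at (138,325). I'll check the relative heights and then go down.

```bash
python3 - <<'E'
from h import *
W=np.load('pics/W_side.npy'); z=W[...,2]; m=(np.hypot(W[...,0]-.46,W[...,1]+.13)<.06)&(z>.03)&(z<.04); print('shelf side',np.median(z[m]))
E
python3 -m handwheel '[{"tx":-0.5,"ty":0,"tz":8,"roll":0},{"tx":0,"ty":0,"tz":8,"roll":0},{"tx":0,"ty":0,"tz":7,"roll":0},{"tx":0,"ty":0,"tz":0,"roll":0},{"tx":0,"ty":0,"tz":0,"roll":0}]' - 80
python3 to.py .4573 -.130 .066 78.3
python3 - <<'E'
from h import *
for n in('side','top'):
    b,d,p=shot(n,n+'7.png'); W=cloud(d,p); tp=ctrl.get_obs()['tool_pos']; I=b.astype(int)
    B=(I[...,2]-I[...,0]>60)&(np.hypot(W[...,0]-tp[0],W[...,1]-tp[1])<.04)&(W[...,2]>.05); P=W[B]
    if len(P): print(n,'band',len(P),P.min(0),P.max(0),P.mean(0))
E
```

```text
shelf side 0.03433718059965046
t: 18.7
tool_pos: [0.3903, -0.1133, 0.0666]
tool_rot: [-2.436, -1.982, 0.001]
contact_force: [-0.2, -0.7, -1.2]
opening: 0.0294
grip_force: 79.9
t18.70 pos [ 0.3903 -0.1133  0.0666] yaw 78.3 tilt z [-0.001  0.001 -1.   ] | mm [-2.7 69.   0.4] roll -0.001 q6 -0.26 F [-0.2 -0.7 -1.2] op 29.4
side band 55 [ 0.37515365 -0.13456084  0.07434077] [ 0.40180085 -0.1244191   0.08547949] [ 0.38891356 -0.13048675  0.08032092]
```

```bash
python3 -m handwheel '[{"tx":0,"ty":8,"tz":0,"roll":0},{"tx":0,"ty":8,"tz":0,"roll":0},{"tx":0,"ty":8,"tz":0,"roll":0},{"tx":0,"ty":8,"tz":0,"roll":0},{"tx":0,"ty":4,"tz":0,"roll":0},{"tx":0,"ty":0,"tz":0,"roll":0}]'
python3 to.py .4573 -.130 .066 78.3
python3 - <<'E'
from h import *
b=shot('side','side8.png')[0]; 
cv2.imwrite('pics/c8.png',cv2.resize(b[210:330,180:300],(600,600),interpolation=2)[:,:,::-1])
E
```

```text
t: 19.3
tool_pos: [0.4272, -0.1213, 0.0676]
tool_rot: [2.437, 1.983, 0.0]
contact_force: [-0.2, -0.2, -2.4]
opening: 0.0294
grip_force: 79.9
t19.30 pos [ 0.4272 -0.1213  0.0676] yaw 78.3 tilt z [ 0. -0. -1.] | mm [-2.4 31.3  1.6] roll -0.001 q6 -0.24 F [-0.2 -0.2 -2.4] op 29.4
```

View pics/c8.png

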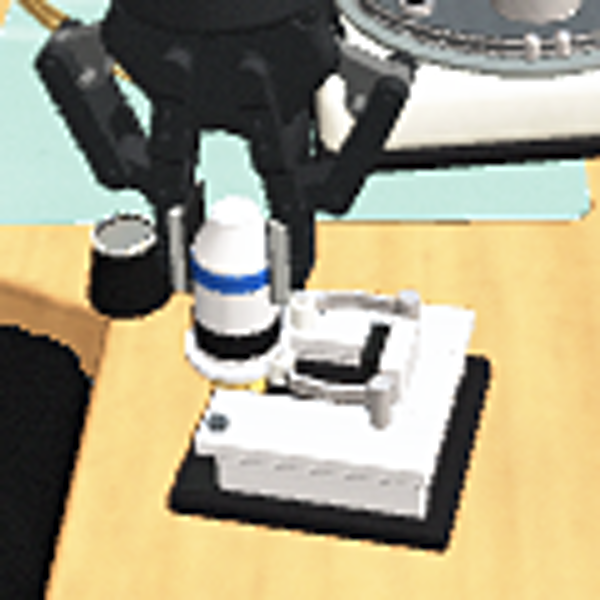

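The objective is entering the fork at crop (232,300), with the rollers just ahead at (300,310) and (285,360). It is centred and feels no contact force, so I'll push on.

```bash
python3 -m handwheel '[{"tx":0,"ty":4,"tz":1,"roll":0},{"tx":0,"ty":4,"tz":0,"roll":0},{"tx":0,"ty":3,"tz":0,"roll":0},{"tx":0,"ty":0,"tz":0,"roll":0}]'
python3 to.py .4573 -.130 .066 78.3
python3 -m handwheel '[{"tx":0,"ty":4,"tz":0,"roll":0},{"tx":0,"ty":4,"tz":0,"roll":0},{"tx":0,"ty":3,"tz":0,"roll":0},{"tx":0,"ty":0,"tz":0,"roll":0}]'
python3 to.py .4573 -.130 .066 78.3
```

```text
t: 19.68
tool_pos: [0.4353, -0.1228, 0.0658]
tool_rot: [-2.433, -1.98, 0.005]
contact_force: [-5.4, 0.2, 1.4]
opening: 0.0298
grip_force: 80.9
t19.68 pos [ 0.4353 -0.1228  0.0658] yaw 78.3 tilt z [-0.006  0.001 -1.   ] | mm [-2.5 23.  -0.3] roll -0.000 q6 -0.23 F [-5.4  0.2  1.4] op 29.8
t: 20.02
tool_pos: [0.4477, -0.1255, 0.0658]
tool_rot: [-2.437, -1.982, -0.0]
contact_force: [0.4, -0.6, -4.3]
opening: 0.0297
grip_force: 80.3
t20.02 pos [ 0.4477 -0.1255  0.0658] yaw 78.2 tilt z [-0.  0. -1.] | mm [-2.5 10.3 -0.2] roll -0.001 q6 -0.23 F [ 0.4 -0.6 -4.3] op 29.7
```

```bash
python3 -m handwheel '[{"tx":0,"ty":3,"tz":0,"roll":0},{"tx":0,"ty":3,"tz":0,"roll":0},{"tx":0,"ty":2,"tz":0,"roll":0},{"tx":0,"ty":0,"tz":0,"roll":0}]'
python3 to.py .4573 -.130 .066 78.3
python3 -m handwheel '[{"tx":0,"ty":2,"tz":0,"roll":0},{"tx":0,"ty":1.5,"tz":0,"roll":0},{"tx":0,"ty":0,"tz":0,"roll":0}]'
python3 to.py .4573 -.130 .066 78.3
```

```text
t: 20.35
tool_pos: [0.4564, -0.1273, 0.0662]
tool_rot: [2.436, 1.981, 0.002]
contact_force: [5.3, -1.5, -9.1]
opening: 0.0297
grip_force: 79.5
t20.35 pos [ 0.4564 -0.1273  0.0662] yaw 78.2 tilt z [ 0.002 -0.    -1.   ] | mm [-2.4  1.4  0.2] roll -0.001 q6 -0.22 F [ 5.3 -1.5 -9.1] op 29.7
t: 20.6
tool_pos: [0.4592, -0.1279, 0.0662]
tool_rot: [2.437, 1.982, 0.001]
contact_force: [4.7, -1.4, -9.3]
opening: 0.0296
grip_force: 79.5
t20.60 pos [ 0.4592 -0.1279  0.0662] yaw 78.3 tilt z [ 0.001 -0.    -1.   ] | mm [-2.4 -1.4  0.2] roll -0.001 q6 -0.22 F [ 4.7 -1.4 -9.3] op 29.6
```

```bash
python3 -m handwheel '[{"tx":0,"ty":1,"tz":0,"roll":0},{"tx":0,"ty":0,"tz":0,"roll":0}]'
python3 -m handwheel '[{"tx":0,"ty":1,"tz":0,"roll":0},{"tx":0,"ty":0,"tz":0,"roll":0}]'
python3 to.py .4573 -.130 .066 78.3
```

```text
t: 20.77
tool_pos: [0.4596, -0.128, 0.0661]
tool_rot: [-2.436, -1.982, 0.001]
contact_force: [0.9, -0.3, -8.4]
opening: 0.0296
grip_force: 79.6
t: 20.93
tool_pos: [0.4598, -0.128, 0.0661]
tool_rot: [-2.435, -1.981, 0.003]
contact_force: [-2.7, 0.4, -4.9]
opening: 0.0294
grip_force: 79.8
t20.93 pos [ 0.4598 -0.128   0.0661] yaw 78.3 tilt z [-0.003  0.001 -1.   ] | mm [-2.5 -2.   0.1] roll -0.001 q6 -0.22 F [-2.7  0.4 -4.9] op 29.4
```

It has reached the pad, since the force reverses and the position stops. Now I'll press down.

```bash
python3 -m handwheel '[{"tx":0,"ty":-0.5,"tz":1,"roll":0},{"tx":0,"ty":0,"tz":1,"roll":0},{"tx":0,"ty":0,"tz":0,"roll":0}]'
python3 to.py .4573 -.130 .063 78.3
python3 -m handwheel '[{"tx":0,"ty":0,"tz":1,"roll":0},{"tx":0,"ty":0,"tz":0.5,"roll":0},{"tx":0,"ty":0,"tz":0,"roll":0}]'
python3 to.py .4573 -.130 .063 78.3
```

```text
t: 21.18
tool_pos: [0.4599, -0.1282, 0.0657]
tool_rot: [-2.436, -1.982, 0.002]
contact_force: [-6.7, 1.0, 6.0]
opening: 0.0294
grip_force: 81.3
t21.18 pos [ 0.4599 -0.1282  0.0657] yaw 78.3 tilt z [-0.002  0.    -1.   ] | mm [-2.3 -2.2  2.7] roll -0.001 q6 -0.22 F [-6.7  1.   6. ] op 29.4
t: 21.43
tool_pos: [0.4599, -0.1283, 0.0653]
tool_rot: [-2.435, -1.982, 0.003]
contact_force: [-10.6, 3.0, 11.7]
opening: 0.0297
grip_force: 82.1
t21.43 pos [ 0.4599 -0.1283  0.0653] yaw 78.3 tilt z [-0.003  0.    -1.   ] | mm [-2.2 -2.2  2.3] roll -0.000 q6 -0.22 F [-10.6   3.   11.7] op 29.7
```

```bash
python3 -m handwheel '[{"tx":0,"ty":-1,"tz":1.5,"roll":0},{"tx":0,"ty":0,"tz":1.5,"roll":0},{"tx":0,"ty":0,"tz":0,"roll":0},{"tx":0,"ty":0,"tz":0,"roll":0}]'
python3 to.py .4573 -.130 .063 78.3
python3 - <<'E'
from h import *
b,d,p=shot('side','side9.png'); W=cloud(d,p); tp=ctrl.get_obs()['tool_pos']; I=b.astype(int)
B=(I[...,2]-I[...,0]>60)&(np.hypot(W[...,0]-tp[0],W[...,1]-tp[1])<.04)&(W[...,2]>.05); P=W[B]
print('band',len(P),P.min(0),P.max(0),P.mean(0))
cv2.imwrite('pics/c9.png',cv2.resize(b[230:310,210:290],(600,600),interpolation=2)[:,:,::-1])
E
```

```text
t: 21.77
tool_pos: [0.4599, -0.1282, 0.0635]
tool_rot: [-2.436, -1.982, 0.001]
contact_force: [-11.1, 3.4, 16.3]
opening: 0.0294
grip_force: 82.7
t21.77 pos [ 0.4599 -0.1282  0.0635] yaw 78.3 tilt z [-0.001  0.    -1.   ] | mm [-2.3 -2.1  0.5] roll -0.001 q6 -0.22 F [-11.1   3.4  16.3] op 29.4
band 58 [ 0.44348404 -0.14791215  0.07224709] [ 0.47050855 -0.13704927  0.08175636] [ 0.457449   -0.14459738  0.0774058 ]
```

View pics/c9.png

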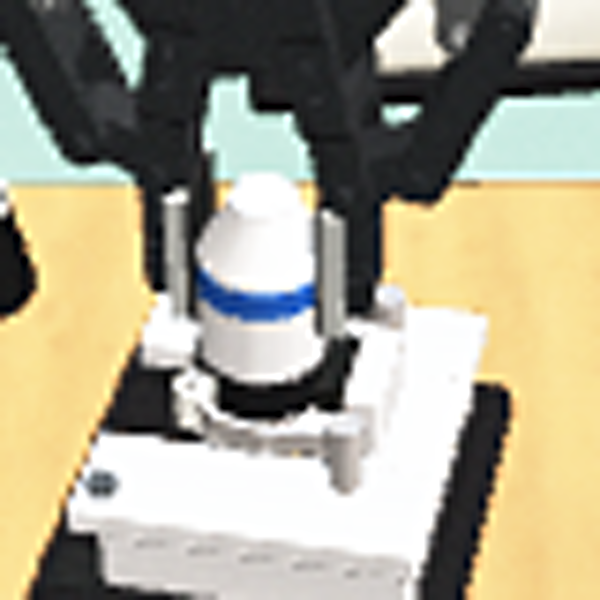

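The crop shows the barrel behind both rollers. The band height gives a flange underside of 34.4 mm against the shelf's 34.3 mm, so it is seated. I'll release it and go straight up.

```bash
python3 -m handwheel '[{"tx":0,"ty":0,"tz":0,"roll":0},{"tx":0,"ty":0,"tz":0,"roll":0},{"tx":0,"ty":0,"tz":0,"roll":0},{"tx":0,"ty":0,"tz":-5,"roll":0},{"tx":0,"ty":0,"tz":-15,"roll":0},{"tx":0,"ty":0,"tz":-25,"roll":0},{"tx":0,"ty":0,"tz":-30,"roll":0},{"tx":0,"ty":0,"tz":-35,"roll":0},{"tx":0,"ty":0,"tz":-35,"roll":0},{"tx":0,"ty":-35,"tz":-10,"roll":0},{"tx":0,"ty":-35,"tz":0,"roll":0},{"tx":0,"ty":-30,"tz":0,"roll":0}]' 56
python3 -m handwheel '[{"tx":0,"ty":0,"tz":0,"roll":0},{"tx":0,"ty":0,"tz":0,"roll":0}]'
python3 to.py .4573 -.130 .066
python3 - <<'E'
from h import *
b,d,p=shot('side','side10.png'); W=cloud(d,p); I=b.astype(int)
near=np.hypot(W[...,0]-.457,W[...,1]+.13)<.05
P=W[(I[...,2]-I[...,0]>60)&near&(W[...,2]>.05)]; print('band',len(P),P.min(0),P.max(0),P.mean(0))
T=W[near&(W[...,2]>.085)]; print('top',T.mean(0),T.max(0))
a=shot('top','top10.png')[0]
o=np.zeros((500,800,3),np.uint8); o[:400,:400]=cv2.resize(b[235:315,205:285],(400,400),interpolation=2); o[:400,400:]=cv2.resize(a[130:230,170:270],(400,400),interpolation=2)
cv2.imwrite('pics/c10.png',o[:,:,::-1])
E
python3 m.py
```

```text
t: 22.82
tool_pos: [0.3609, -0.1075, 0.2166]
tool_rot: [2.435, 1.982, 0.001]
contact_force: [-0.5, -1.3, 0.6]
opening: 0.056
grip_force: 0.0
t: 22.98
tool_pos: [0.3611, -0.1075, 0.2154]
tool_rot: [2.435, 1.98, 0.002]
contact_force: [-0.1, -0.3, 0.7]
opening: 0.056
grip_force: 0.0
t22.98 pos [ 0.3611 -0.1075  0.2154] yaw 78.2 tilt z [ 0.003 -0.001 -1.   ] | mm [ -2.2  98.3 149.7] roll 0.000 q6 -0.28 F [-0.1 -0.3  0.7] op 56.0
band 64 [ 0.44355544 -0.14810201  0.07301129] [ 0.47401589 -0.13465109  0.08281024] [ 0.45943545 -0.14408722  0.07766541]
top [ 0.42863851 -0.13032887  0.24199843] [ 0.4723784  -0.10923711  0.32419427]
top pins 24 [0.4911 0.0942 0.1175] r 0.0808 phi 230.9
top pins 26 [0.4801 0.2053 0.1164] r 0.0786 phi 142.0
top tops 35 [0.533  0.2387 0.1556] r 0.0822 phi 96.3
side pins 42 [0.4807 0.2003 0.11  ] r 0.0751 phi 144.8
side pins 57 [0.6044 0.1026 0.1093] r 0.0828 phi 318.9
side pins 59 [0.4937 0.0884 0.1097] r 0.0839 phi 234.8
side pins 23 [0.5469 0.0869 0.0974] r 0.0703 phi 274.0
side tops 11 [0.533  0.2301 0.1544] r 0.0736 phi 97.0
```

View pics/c10.png

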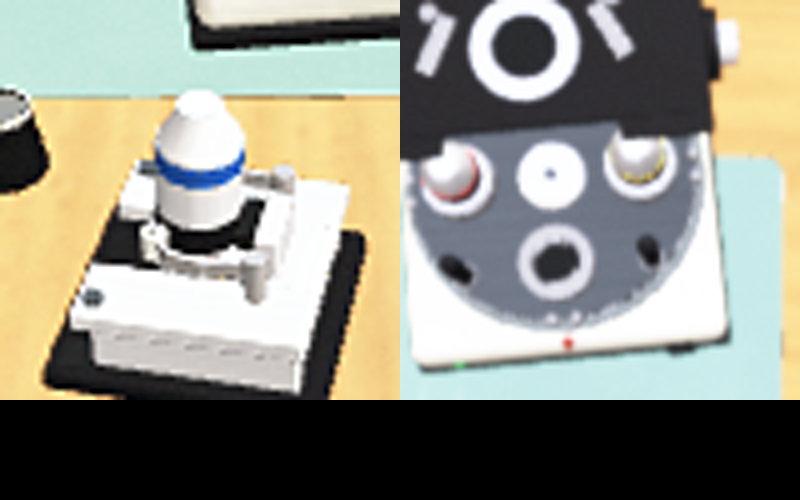

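The objective stands upright behind the rollers with its flange on the fork (crop 198,170). The empty socket is at the front (555,262), with the turret unmoved at 186.5°. The robot is clear, so I'll hand in.

```bash
python3 -c "
from station import ctrl
print(ctrl.finish_job())"
```

```text
the job is handed in; nothing more can be done
None
```

The job is handed in: the blue objective is unscrewed and seated in the cleaning stand with its flange on the fork, and the turret is still clicked in with the empty socket at the front. My last pictures support this, but the hand-in returned no verdict and I didn't measure the bystanders' positions.

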